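# Open the test fixture and seat a module

### The arm

A 6-joint arm with a two-finger parallel gripper is mounted at the origin on the work surface. World frame = base frame: x ahead of the robot, y to its left, z up, the work surface at z = 0. Lengths are in m, angles in rad, forces in N, time in s.
With the tool pointing down it reaches from about 0.35 to 0.975 m from the base axis. Payload 4.9 kg.
Tool frame: the origin (TCP) lies at the very end of the fingers, on their centre line; the grasp point (between the pads) lies 19 mm behind it; z points along the fingers, y is the line along which they close (so a half turn about z gives the same grasp; the last joint's range is limited). The gripper opens to 85 mm and grips with 20 to 120 N. Pads are 22 mm wide; open, the fingers measure 114 mm over their backs; the gripper's body (76 mm by 85 mm) begins 54 mm behind the grasp point. The pads swing forward as they close: fully open they stand 13 mm farther back than shut.
Start: joints at [1.164, 0.053, 1.613, -0, 1.476, -0.119], TCP at [0.177, 0.599, 0.231] pointing down, gripper open.
Joint ranges: [-3.01, 3.01], [-1.01, 2.22], [0.06, 2.58], [-1.02, 4.17], [0.09, 2.62], [-3.14, 3.14]. Speed limits (rad/s): [2.57, 2.57, 3.14, 3.14, 3.14, 3.14].

### API

Orientations are given as a rotation vector (axis times angle).
In Python, from station import ctrl gives the robot as it stands. The module is installed in compiled form; this text tells all that it offers.
- The arm moves only by the tool jog_arm, never from a script. Its argument "steps" is a list of rows, each an object with "delta_rot": the turn, a rotation vector about the tool's x, y, z in degrees, a list of three; "linear": the shift along the tool's x, y, z in m, a list of three; "grip": the finger opening in m, from 0 to 0.0854. In form: [{"delta_rot": [rx, ry, rz], "linear": [x, y, z], "grip": grip}, ...]. A call has 1 to 10 rows; each row shifts and turns the commanded pose from where the row before left it, along the tool's axes as they then stand; what a row does not reach is not made up. A row lasts 1/10 s, in which the tool goes at most 50 mm and 8.59 degrees, less where a joint would pass 70% of its speed; a pose out of reach is approached as far as the arm can. A call with a gripper value outside its range is refused whole. The fingers move at their own pace and stop on an object; "newtons" is the grip in N (left out, the last holds). Time passes only in rows, so rows that do not move let the fingers close. It gives the time, the measured TCP pose, the force, the opening and the grip force at its end, in the units of the state.
- ctrl.get_obs(): the state, without advancing time (a new reading comes with each control period).
- ctrl.get_image(name): name is "scene" or "top" or "wrist"; returns (picture, depth): 400x640x3 uint8, red, green, blue; 400x640 float32, m along the optical axis (not along the pixel's ray), 0 where there is no reading.
- ctrl.camera_info(name): a dict with "camera_matrix" (3x3 intrinsics, pixels), "R" (3x3) and "t" (3): a world point X has camera coordinates R X + t; the wrist camera has in their place "T_tool_cam" (4x4, takes a point from camera to tool coordinates, whose origin is the TCP and whose axes are the flange's). Camera axes: x right, y down, z forward; pixel columns grow to the right and rows downward; lengths in m; the calibration is good to about 2 mm. The wrist camera is an equidistant fisheye: a pixel r from the principal point sees the ray r / f radians off the axis. A picture is of the moment at which its call begins: read the wrist's pose just before it. camera_info takes no time and is no camera call.
- ctrl.finish_job(): hands the job in; it is judged then, once.
The state is a dict: "t": time; "q": joint angles; "dq": joint speeds; "effort": joint torques, N m; "tool_pos": TCP position; "tool_rot": TCP orientation; "contact_force": force on the tool from outside, world axes, zero at the start; "wrist_torque": the same for the moment, N m; "opening": finger opening in m; "grip_force": force on a finger pad.
Only numpy, scipy, OpenCV 4.12 (cv2) and the standard library are available. Lean on these libraries where they do the work, as an engineer would, in place of code of your own. Each camera call takes 0.05 s, during which the arm holds its last target. There are 200 camera calls.

### The job

Push the hinged cover of the board test fixture up by its front tab, past its balance point, and leave it standing open by itself; do not fling it or let it slam. Then take the small circuit module with the finned heat sink, lay it flat in the fixture's pocket and press it down until its contact tray is fully home. Be gentle: never load the fixture with more than about 20 N, by hand or through the module, leave the module lying there released, and do not disturb the other things on the bench.

Things in the scene. Friction and masses are not known exactly. Their poses are not given: they have to be found in the camera images.
- fixture: board test fixture, standing on the bench and not movable: a grey block 180 (x) by 200 (y) by 55 mm high with a hinged aluminium-framed clear cover on it. Origin: centre of its underside. Its x axis points from the front (the tab's side, to the robot's right) to the hinge side (to its left). The block's flat top (deck) is at z = 55 mm.
- hinge (a point): middle of the cover's hinge axis, which runs along the fixture's y at its far top edge: 90 mm behind the fixture's origin (+x), 55 mm up.
- lid (a joint): angle of the cover, rad: 0 shut, grows as it is raised; stop at 1.75. Cover: 180 mm long from hinge to front, 200 mm wide, 44 mm high, hollow below, about 0.8 kg (0.55 to 0.95), hinge nearly free. Its balance point is at about 1.27 rad: let go below that it falls shut, beyond it it sinks back on its stop by itself, slowed by a weak damper, and stays there.
- tab (a point): middle of the underside of the cover's front tab: a plate 35 (x) by 80 (y) by 6 mm, sticking out from the middle of the cover's front, 180 to 215 mm from the hinge axis; turns with the cover. Shut, its underside is 61 mm above the bench with free air beneath, in front of the block, so that closed fingertips tilted about 45 degrees can push it up. Axes as the fixture's when shut.
- nest (a point): centre of the mouth of the pocket, at deck height: 15 mm in front (-x) of the fixture's origin. The pocket is 74 (x) by 54 (y) mm, upright walls with a 3 mm bevel at the mouth. Its floor is the contact tray; its height is adjusted for each batch and not known exactly: 5 to 13 mm below the deck at the start.
- tray (a joint): how far the black contact tray, the pocket's floor, has been pushed down, m: 0 up as at the start, 0.006 fully home on its rigid stop (6 mm lower than it started, thus 11 to 19 mm below the deck). It slides stiffly (about 8 N) and stays where it is left.
- module: loose circuit module, 0.15 kg or so: flat board 70 (x) by 50 (y) by 8 mm thick, on its middle a dark finned heat sink 40 (x) by 24 (y) by 30 mm high (top 38 mm above the module's underside), to be gripped across its 24 mm. Origin: centre of the underside, z up. Fits the pocket (2 mm play each side) either way round. Lies left or right of the fixture.
- bare_board: bystander: loose flat circuit board without heat sink, 78 by 56 by 6 mm, on the other side of the fixture; origin under its centre.
- spool: bystander: solder spool, 60 mm across, 36 mm high; origin under its centre.
- jar: bystander: screw-top jar, 50 mm across, 60 mm high; origin under its centre.
- driver: bystander: screwdriver, 170 mm long, lying along its x.
- pliers: bystander: black-handled pliers, 150 mm long, lying along its x, 14 mm high.
- flux: bystander: small white bottle, 36 mm across, 90 mm high; origin under its centre.
- dish: bystander: steel dish, 80 mm across, 22 mm high; origin under its centre.
Not all that is in view belongs to the job. What is shaped like the module but pink, purple or yellow is not meant.

How it is judged:
On the way, in this order (a step that is already met when the one before it is completed fails the run):
1. the cover stands open by itself, past 1.6 rad, with the robot off the fixture (value of joint lid above 1.6 rad and velocity of joint lid below 0.3 rad/s and contact force between each of the fingers, the arm and fixture below 0.1 N), for 0.3 s.
2. the module lies flat in the pocket (horizontal distance between module and nest below 0.004 m and z of module in the frame of nest below -0.004 m and angle between module's own z axis and vertical below 0.06 rad), for 0.2 s.
At the end, for the whole second after the job is handed in: The cover stands open (over 1.6 rad) and the module lies flat (within 0.06 rad), released and at rest in the pocket, its centre within 4 mm of the pocket's, the contact tray home to within 1 mm (over 5 of 6 mm down) and the module's underside at least 9.5 mm below the deck (value of joint lid above 1.6 rad and horizontal distance between module and nest below 0.004 m and z of module in the frame of nest below -0.0095 m and angle between module's own z axis and vertical below 0.06 rad and value of joint tray above 0.005 m and linear speed of module below 0.02 m/s); the robot touches nothing.
It fails at once if the robot or the module presses on the fixture with more than 20 N (contact force between any of the fingers, the arm, module and fixture above 20 N).
It fails at once if the cover is flung or slams (over 4 rad/s) (velocity of joint lid above 4 rad/s or velocity of joint lid below -4 rad/s).
It fails at once if a bystander is moved by more than 30 mm (distance of any of bare_board, spool, jar, driver, pliers, flux, dish from where it was at the start of the episode above 0.03 m).
It also fails if it takes over 72 s, if anything falls off the work surface, if the arm or the gripper's body presses on something with over 40 N, if the wrist force passes 120 N, or if a joint passes its speed limit or range.

## Working session

There is one attempt and no reset: what is moved stays moved. The work goes in short steps, Python scripts to look and compute and a tool call to move; the robot and the scene stay as the last step left them, time stands still between calls to the robot, and variables do not carry over. Pictures are saved under pics/ and viewed, at most 10 in all, crops included, and the job is handed in when it is done.

Besides the shell and the picture viewer there is one more tool, called after "Call:" by a JSON object that holds its "op" and its "data", one argument or row to a line. jog_arm: Moves the arm, as the interface text tells. Its arguments: {"type":"object","properties":{"steps":{"type":"array"},"newtons":{"type":"number"}},"required":["steps"]}

```bash
mkdir -p pics
python3 - <<'E'
from station import ctrl
import cv2,numpy as np
o=ctrl.get_obs();print(o)
for n in("scene","top"):
    im,d=ctrl.get_image(n);np.savez(f'{n}0.npz',im=im,d=d)
    cv2.imwrite(f'pics/{n}0.png',im[:,:,::-1])
    print(n,ctrl.camera_info(n))
print(ctrl.camera_info("wrist"))
E
```

```text
{'t': 0.0, 'q': array([ 1.16400886e+00,  5.33684443e-02,  1.61432322e+00, -1.72190313e-05,
        1.47600044e+00, -1.19001681e-01]), 'dq': array([ 0.00086861, -0.00030602, -0.00155026, -0.00036229,  0.00152021,
        0.00086268]), 'effort': array([-1.98305373e-03, -3.93725324e+01, -3.70153105e+01, -4.45056767e-04,
        7.42614007e-03, -2.33195931e-05]), 'tool_pos': array([0.17714524, 0.59870648, 0.23003839]), 'tool_rot': array([-0.45041583, -3.10860032,  0.00319097]), 'contact_force': array([-0.27658529,  0.41977505,  0.30742214]), 'wrist_torque': array([-0.00344074,  0.00692237,  0.01035995]), 'grip_force': 0.0, 'opening': 0.08542254088198495}
scene {'camera_matrix': array([[506.54989321,   0.        , 326.23029576],
       [  0.        , 506.54989321, 203.20732805],
       [  0.        ,   0.        ,   1.        ]]), 'R': array([[ 2.40556927e-01,  9.70635009e-01, -2.10855226e-04],
       [ 7.03857747e-01, -1.74589871e-01, -6.88551123e-01],
       [-6.68368639e-01,  1.65487330e-01, -7.25187773e-01]]), 't': array([-0.08665095, -0.33854443,  1.8694778 ])}
top {'camera_matrix': 
[... 187 characters left out ...]
8209 ,  0.00796265],
       [-0.98834491,  0.01576549, -0.15141264],
       [ 0.15125999, -0.01046936, -0.98843857]]), 't': array([-0.02581323,  0.54152455,  1.63639619])}
{'camera_matrix': array([[309.70691629,   0.        , 324.75450072],
       [  0.        , 309.70691629, 200.50390822],
       [  0.        ,   0.        ,   1.        ]]), 'T_tool_cam': array([[ 1.37258897e-03, -9.57837730e-01, -2.87306455e-01,
         7.31416433e-02],
       [ 9.99998903e-01,  1.47457600e-03, -1.38587430e-04,
        -1.42404695e-04],
       [ 5.56399474e-04, -2.87305950e-01,  9.57838703e-01,
        -1.42136486e-01],
       [ 0.00000000e+00,  0.00000000e+00,  0.00000000e+00,
         1.00000000e+00]])}
```

View pics/top0.png

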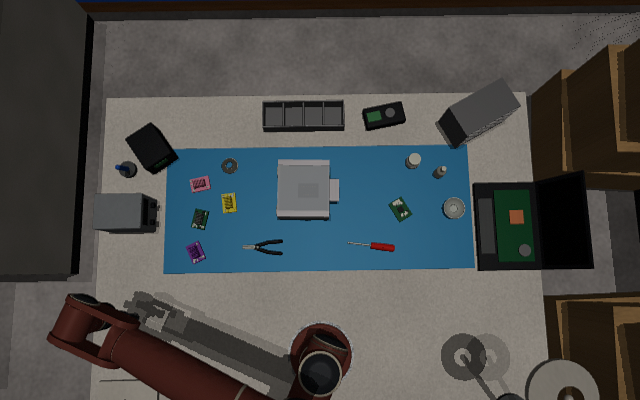

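View pics/scene0.png

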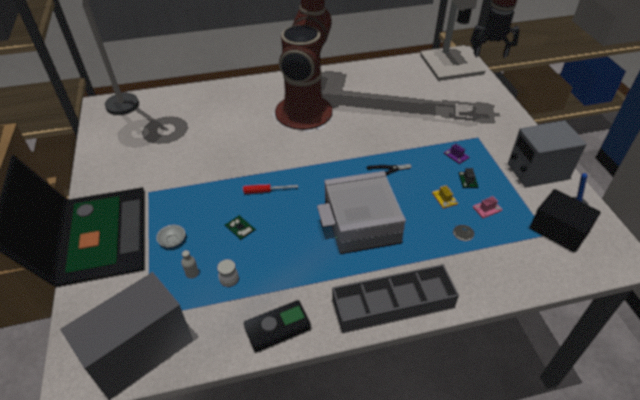

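The top view shows the fixture at about (304,190) with its tab at (334,190), pointing right. The green module with the dark sink is at (200,219), left of the fixture, and the bare board is at (400,209). The scene view agrees: tab at (326,220), module at (468,178).

```bash
cat > h.py <<'E'
import numpy as np,cv2
from station import ctrl
from scipy.spatial.transform import Rotation as Ro
def cloud(n,d):
    c=ctrl.camera_info(n);K=c["camera_matrix"]
    v,u=np.mgrid[0:400,0:640]
    p=np.stack([(u-K[0,2])/K[0,0]*d,(v-K[1,2])/K[1,1]*d,d],-1)
    return (p-c["t"])@c["R"]
def rect(P):
    return cv2.minAreaRect(P[:,:2].astype(np.float32)*1000)
E
python3 - <<'E'
from h import *
z=np.load('top0.npz');P=cloud('top',z['d']);im=z['im'].astype(int)
def sub(u0,u1,v0,v1,zl,zh,m=None):
    Q=P[v0:v1,u0:u1];k=(Q[...,2]>zl)&(Q[...,2]<zh)
    if m is not None:k&=m[v0:v1,u0:u1]
    return Q[k]
mat=sub(250,270,180,200,-.1,.1);print('mat z',np.median(mat[:,2]))
L=sub(265,350,150,230,.085,.12);print('lid',rect(L),np.median(L[:,2]))
T=sub(320,350,165,215,.05,.08);print('tab',rect(T),np.median(T[:,2]),len(T))
r,g,b=im[...,0],im[...,1],im[...,2]
notmat=~((b>g+25)&(b>r+60))
for nm,bx in dict(module=(185,215,203,235),bare=(383,418,192,226)).items():
    M=sub(*bx,-.02,.06,notmat);print(nm,rect(M),len(M))
    H=sub(*bx,.025,.06);print(' high',len(H),rect(H) if len(H)>3 else'',np.median(H[:,2]) if len(H) else '')
    k=notmat[bx[2]:bx[3],bx[0]:bx[1]]; print((k*1).sum())
x=cv2.resize(z['im'][140:280,160:350],(760,560),interpolation=2);cv2.imwrite('pics/crop1.png',x[:,:,::-1])
E
```

```text
mat z 0.0012042883119067506
lid ((577.5672607421875, 52.450748443603516), (177.8679962158203, 202.43096923828125), 89.00292205810547) 0.10003716369577681
tab ((573.2674560546875, -56.258827209472656), (32.23405838012695, 77.36318969726562), 88.93099212646484) 0.0673022367548398 219
module ((485.2558898925781, 432.50347900390625), (55.90982437133789, 73.45779418945312), 76.68772888183594) 303
 high 54 ((484.2425231933594, 430.63916015625), (26.421260833740234, 39.674556732177734), 78.3773193359375) 0.0368287500807575
303
bare ((509.3412170410156, -300.0771484375), (80.21311950683594, 61.59342575073242), 30.152118682861328) 354
 high 0  
354
```

View pics/crop1.png

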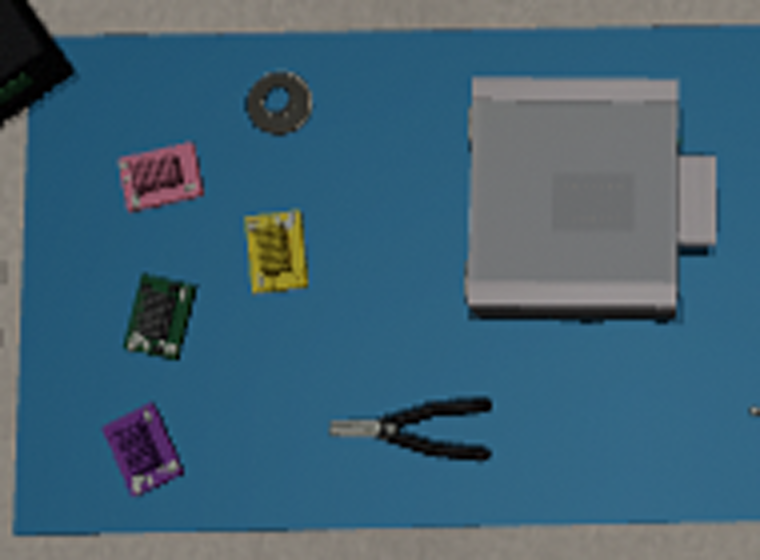

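Call:
{"op": "jog_arm", "data": {
  "steps": [
    {"delta_rot": [0, 0, -7.5], "linear": [0, 0, 0], "grip": 0},
    {"delta_rot": [0, 0, -7.5], "linear": [0, 0, 0], "grip": 0},
    {"delta_rot": [0, 0, 0], "linear": [-0.045, -0.02, 0], "grip": 0},
    {"delta_rot": [0, 0, 0], "linear": [-0.045, -0.02, 0], "grip": 0},
    {"delta_rot": [0, 0, 0], "linear": [-0.045, -0.02, 0], "grip": 0},
    {"delta_rot": [0, 0, 0], "linear": [-0.045, -0.02, 0], "grip": 0},
    {"delta_rot": [0, 0, 0], "linear": [-0.045, -0.02, 0], "grip": 0},
    {"delta_rot": [0, 0, 0], "linear": [-0.045, -0.02, 0], "grip": 0},
    {"delta_rot": [0, 0, 0], "linear": [-0.045, -0.02, 0], "grip": 0},
    {"delta_rot": [0, 0, 0], "linear": [-0.045, -0.02, 0], "grip": 0}
  ]
}}

```text
t: 1.1
tool_pos: [0.5345, 0.4287, 0.2306]
tool_rot: [-0.041, -3.14, 0.001]
contact_force: [-0.9, 0.5, -0.4]
opening: 0.0002
grip_force: 0.0
```

Call:
{"op": "jog_arm", "data": {
  "steps": [
    {"delta_rot": [0, 0, 0], "linear": [0, -0.05, 0], "grip": 0},
    {"delta_rot": [0, 0, 0], "linear": [0, -0.05, 0], "grip": 0},
    {"delta_rot": [0, 0, 0], "linear": [0, -0.05, 0], "grip": 0},
    {"delta_rot": [0, 0, 0], "linear": [0, -0.05, 0], "grip": 0},
    {"delta_rot": [0, 0, 0], "linear": [0, -0.05, 0], "grip": 0},
    {"delta_rot": [0, 0, 0], "linear": [0, -0.05, 0], "grip": 0},
    {"delta_rot": [0, 0, 0], "linear": [0, -0.05, 0], "grip": 0},
    {"delta_rot": [0, 0, 0], "linear": [0, -0.05, 0], "grip": 0},
    {"delta_rot": [0, 0, 0], "linear": [0, -0.05, 0], "grip": 0},
    {"delta_rot": [0, 0, 0], "linear": [0, -0.05, 0], "grip": 0}
  ]
}}

```text
t: 2.1
tool_pos: [0.5194, -0.0717, 0.231]
tool_rot: [-0.041, -3.141, -0.0]
contact_force: [1.0, 0.3, 0.5]
opening: 0.0001
grip_force: 0.0
```

```bash
cat >> h.py <<'E'
def st():
    o=ctrl.get_obs();R=Ro.from_rotvec(o['tool_rot']).as_matrix()
    print('t',round(o['t'],2),'pos',o['tool_pos'].round(4),'F',o['contact_force'].round(1),'open',round(o['opening'],4),'gf',round(o['grip_force'],1),'q',o['q'].round(2));print(R.round(3))
    return o,R
def to(p,Rt=None):
    o,R=st();print('lin',(R.T@(np.array(p)-o['tool_pos'])).round(4))
    if Rt is not None:print('rot',np.degrees(Ro.from_matrix(R.T@Rt).as_rotvec()).round(2))
E
python3 -c "
from h import *
to([.574,-.16,.15])"
```

```text
t 2.1 pos [ 0.5194 -0.0717  0.231 ] F [1.  0.3 0.5] open 0.0001 gf 0.0 q [-0.28 -0.19  1.84  0.    1.49 -1.82]
[[-1.     0.026 -0.   ]
 [ 0.026  1.     0.   ]
 [ 0.     0.    -1.   ]]
lin [-0.0569 -0.0869  0.0809]
```

Call:
{"op": "jog_arm", "data": {
  "steps": [
    {"delta_rot": [0, 0, 0], "linear": [-0.028, -0.04, 0.01], "grip": 0},
    {"delta_rot": [0, 0, 0], "linear": [-0.028, -0.04, 0.01], "grip": 0},
    {"delta_rot": [-7.5, 0, 0], "linear": [0, 0, 0], "grip": 0},
    {"delta_rot": [-7.5, 0, 0], "linear": [0, 0, 0], "grip": 0},
    {"delta_rot": [-7.5, 0, 0], "linear": [0, 0, 0], "grip": 0},
    {"delta_rot": [-7.5, 0, 0], "linear": [0, 0, 0], "grip": 0},
    {"delta_rot": [-7.5, 0, 0], "linear": [0, 0, 0], "grip": 0},
    {"delta_rot": [-7.5, 0, 0], "linear": [0, 0, 0], "grip": 0},
    {"delta_rot": [0, 0, 0], "linear": [0, 0, 0], "grip": 0}
  ]
}}

```text
t: 3.0
tool_pos: [0.5726, -0.1527, 0.2074]
tool_rot: [0.046, 2.895, 1.205]
contact_force: [0.1, 0.9, -0.3]
opening: 0.0
grip_force: 0.0
```

Run:
```python
from h import *
to([.574,-.085,.03])
im,d=ctrl.get_image('scene');cv2.imwrite('pics/s2.png',cv2.resize(im[100:300,200:480],(784,560))[:,:,::-1])
```

```text
t 3.0 pos [ 0.5726 -0.1527  0.2074] F [ 0.1  0.9 -0.3] open 0.0 gf 0.0 q [-0.66  0.23  1.6   0.62  1.8  -2.21]
[[-1.     0.025  0.016]
 [ 0.029  0.704  0.709]
 [ 0.006  0.709 -0.705]]
lin [-0.0005 -0.0781  0.173 ]
```

View pics/s2.png

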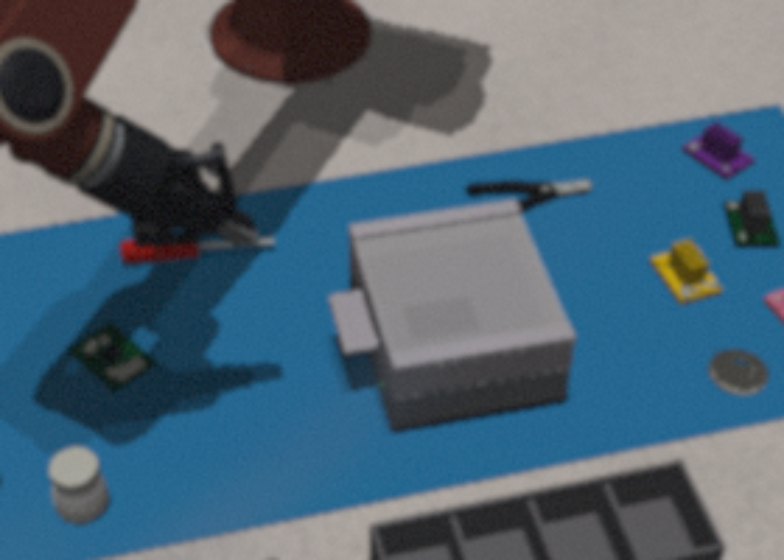

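Call:
{"op": "jog_arm", "data": {
  "steps": [
    {"delta_rot": [0, 0, 0], "linear": [0, -0.039, 0], "grip": 0},
    {"delta_rot": [0, 0, 0], "linear": [0, -0.039, 0], "grip": 0},
    {"delta_rot": [0, 0, 0], "linear": [0, 0, 0.04], "grip": 0},
    {"delta_rot": [0, 0, 0], "linear": [0, 0, 0.04], "grip": 0},
    {"delta_rot": [0, 0, 0], "linear": [0, 0, 0.04], "grip": 0},
    {"delta_rot": [0, 0, 0], "linear": [0, 0, 0.04], "grip": 0},
    {"delta_rot": [0, 0, 0], "linear": [0, 0, 0.022], "grip": 0},
    {"delta_rot": [0, 0, 0], "linear": [0, 0, 0], "grip": 0}
  ]
}}

```text
t: 3.85
tool_pos: [0.574, -0.0741, 0.0257]
tool_rot: [0.033, 2.898, 1.201]
contact_force: [-0.6, 0.1, -0.2]
opening: 0.0002
grip_force: 0.0
```

```bash
cat > plan.py <<'E'
from h import *
H=np.array([.1425,.055]);d=np.array([1,-1])/2**.5;n=np.array([1,1])/2**.5;h=.011
def tcp(th):
    s=lambda r:H+np.array([-r*np.cos(th)+.006*np.sin(th), r*np.sin(th)+.006*np.cos(th)])
    return (s(.215)+.02*d if th<np.pi/4 else s(.195))-h*n
def yz(w): return (np.round(w@n,4),np.round(w@d,4))  # tool y, z
E
python3 - <<'E'
from plan import *
o,R=st()
p=o['tool_pos'][1:]; print('to contact',yz(tcp(0)-p))
ths=np.arange(0,1.46,.05)
for a,b in zip(ths,ths[1:]):print(round(b,2),tcp(b).round(4),yz(tcp(b)-tcp(a)))
E
```

```text
t 3.85 pos [ 0.574  -0.0741  0.0257] F [-0.6  0.1 -0.2] open 0.0002 gf 0.0 q [-0.56  0.4   1.74  0.65  1.5  -2.33]
[[-1.     0.018  0.012]
 [ 0.021  0.707  0.707]
 [ 0.004  0.707 -0.707]]
to contact (np.float64(0.0151), np.float64(-0.0039))
0.05 [-0.0656  0.0498] (np.float64(0.008), np.float64(-0.0072))
0.1 [-0.0645  0.0605] (np.float64(0.0083), np.float64(-0.0068))
0.15 [-0.0628  0.0711] (np.float64(0.0087), np.float64(-0.0064))
0.2 [-0.0607  0.0817] (np.float64(0.009), np.float64(-0.0059))
0.25 [-0.058   0.0921] (np.float64(0.0093), np.float64(-0.0055))
0.3 [-0.0548  0.1023] (np.float64(0.0095), np.float64(-0.005))
0.35 [-0.051   0.1124] (np.float64(0.0098), np.float64(-0.0045))
0.4 [-0.0468  0.1223] (np.float64(0.01), np.float64(-0.004))
0.45 [-0.0421  0.132 ] (np.float64(0.0102), np.float64(-0.0035))
0.5 [-0.0369  0.1414] (np.float64(0.0103), np.float64(-0.003))
0.55 [-0.0313  0.1506] (np.float64(0.0105), np.float64(-0.0025))
0.6 [-0.0252  0.1594] (np.float64(0.0106), np.float64(-0.002))
0.65 [-0.0187  0.168 ] (np.float64(0.0107), np.float64(-0.0014))
0.7 [-0.0117  0.1762] (np.fl
[... 260 characters left out ...]
97), np.float64(0.0012))
0.95 [0.0262 0.2093] (np.float64(0.0096), np.float64(0.0017))
1.0 [0.0344 0.2146] (np.float64(0.0095), np.float64(0.0021))
1.05 [0.0429 0.2194] (np.float64(0.0094), np.float64(0.0026))
1.1 [0.0516 0.2237] (np.float64(0.0093), np.float64(0.0031))
1.15 [0.0605 0.2277] (np.float64(0.0091), np.float64(0.0035))
1.2 [0.0697 0.2311] (np.float64(0.0089), np.float64(0.004))
1.25 [0.0789 0.2342] (np.float64(0.0087), np.float64(0.0044))
1.3 [0.0883 0.2367] (np.float64(0.0085), np.float64(0.0048))
1.35 [0.0979 0.2388] (np.float64(0.0082), np.float64(0.0053))
1.4 [0.1075 0.2404] (np.float64(0.0079), np.float64(0.0057))
1.45 [0.1172 0.2415] (np.float64(0.0076), np.float64(0.0061))
```

Call:
{"op": "jog_arm", "data": {
  "steps": [
    {"delta_rot": [0, 0, 0], "linear": [0, 0.004, -0.002], "grip": 0},
    {"delta_rot": [0, 0, 0], "linear": [0, 0.004, -0.002], "grip": 0},
    {"delta_rot": [0, 0, 0], "linear": [0, 0.003, 0], "grip": 0},
    {"delta_rot": [0, 0, 0], "linear": [0, 0.003, 0], "grip": 0},
    {"delta_rot": [0, 0, 0], "linear": [0, 0.003, -0.002], "grip": 0},
    {"delta_rot": [0, 0, 0], "linear": [0, 0.003, -0.003], "grip": 0},
    {"delta_rot": [0, 0, 0], "linear": [0, 0.003, -0.003], "grip": 0},
    {"delta_rot": [0, 0, 0], "linear": [0, 0.003, -0.002], "grip": 0},
    {"delta_rot": [0, 0, 0], "linear": [0, 0, 0], "grip": 0}
  ]
}}

```text
t: 4.75
tool_pos: [0.5774, -0.0721, 0.0563]
tool_rot: [0.04, 2.893, 1.188]
contact_force: [1.5, -5.9, -2.4]
opening: -0.0001
grip_force: 3.5
```

Call:
{"op": "jog_arm", "data": {
  "steps": [
    {"delta_rot": [0, 0, 0], "linear": [0, -0.01, 0], "grip": 0},
    {"delta_rot": [0, 0, 0], "linear": [0, -0.01, 0], "grip": 0},
    {"delta_rot": [0, 0, 0], "linear": [0, 0, 0.01], "grip": 0},
    {"delta_rot": [0, 0, 0], "linear": [0, 0, 0.01], "grip": 0},
    {"delta_rot": [-5, 0, 0], "linear": [0, 0, 0], "grip": 0},
    {"delta_rot": [-5, 0, 0], "linear": [0, 0, 0], "grip": 0},
    {"delta_rot": [-5, 0, 0], "linear": [0, 0, 0], "grip": 0},
    {"delta_rot": [0, 0, 0], "linear": [0, 0, 0], "grip": 0}
  ]
}}

```text
t: 5.55
tool_pos: [0.5747, -0.0684, 0.0248]
tool_rot: [0.04, 2.71, 1.57]
contact_force: [-0.6, -0.5, 0.3]
opening: -0.0001
grip_force: 0.0
```

Run:
```python
from h import *
st()
im,d=ctrl.get_image('scene');cv2.imwrite('pics/s3.png',cv2.resize(im[150:270,240:420],(780,520),interpolation=2)[:,:,::-1])
P=cloud('scene',d);Q=P[200:240,312:336].reshape(-1,3)
Q=Q[(Q[:,2]>.05)&(Q[:,2]<.09)&(Q[:,1]<-.03)];print(len(Q),rect(Q),np.median(Q,0),np.percentile(Q[:,1],[2,98]))
```

```text
t 5.55 pos [ 0.5747 -0.0684  0.0248] F [-0.6 -0.5  0.3] open -0.0001 gf 0.0 q [-0.61  0.53  1.69  0.81  1.66 -2.41]
[[-1.     0.017  0.021]
 [ 0.026  0.497  0.867]
 [ 0.005  0.867 -0.497]]
355 ((564.0023193359375, -66.38580322265625), (61.899513244628906, 108.27837371826172), 88.48947143554688) [ 0.58010326 -0.05401211  0.06622638] [-0.09673328 -0.03536584]
```

View pics/s3.png

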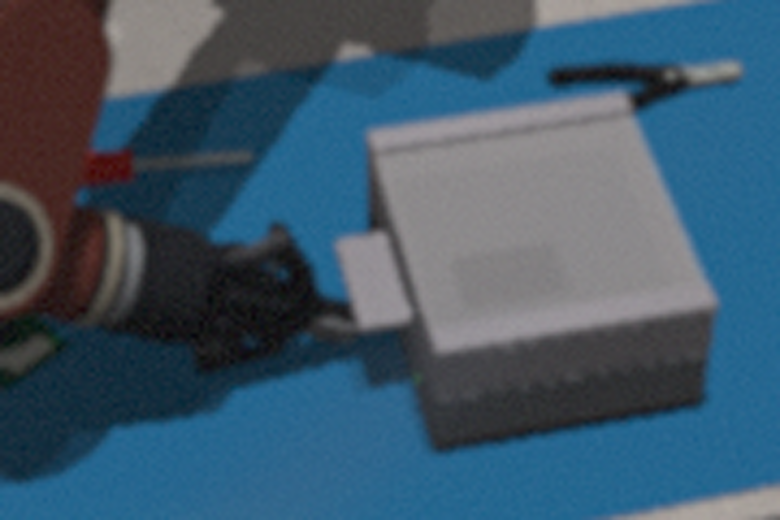

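```bash
python3 - <<'E'
import re
s=open('plan.py').read()
s=s.replace("d=np.array([1,-1])/2**.5;n=np.array([1,1])/2**.5;h=.011","d=np.array([.867,-.497]);n=np.array([.497,.867]);h=.006").replace(".02*d",".022*d").replace("np.pi/4","np.pi/6").replace("s(.195)","s(.193)")
open('plan.py','w').write(s)
E
python3 - <<'E'
from plan import *
p=np.array([-.0684,.0248]); print('to contact',yz(tcp(0)-p))
ths=np.arange(0,1.56,.05)
for a,b in zip(ths,ths[1:]):print(round(b,2),tcp(b).round(4),yz(tcp(b)-tcp(a)))
E
```

```text
to contact (np.float64(0.0234), np.float64(0.0004))
0.05 [-0.0558  0.0556] (np.float64(0.0096), np.float64(-0.0048))
0.1 [-0.0547  0.0663] (np.float64(0.0098), np.float64(-0.0044))
0.15 [-0.0531  0.0769] (np.float64(0.01), np.float64(-0.0039))
0.2 [-0.0509  0.0875] (np.float64(0.0102), np.float64(-0.0034))
0.25 [-0.0482  0.0979] (np.float64(0.0104), np.float64(-0.0028))
0.3 [-0.045   0.1081] (np.float64(0.0105), np.float64(-0.0023))
0.35 [-0.0413  0.1182] (np.float64(0.0106), np.float64(-0.0018))
0.4 [-0.0371  0.1281] (np.float64(0.0107), np.float64(-0.0013))
0.45 [-0.0324  0.1378] (np.float64(0.0107), np.float64(-0.0007))
0.5 [-0.0272  0.1472] (np.float64(0.0107), np.float64(-0.0002))
0.55 [-0.0219  0.1558] (np.float64(0.0101), np.float64(0.0004))
0.6 [-0.0164  0.1637] (np.float64(0.0096), np.float64(0.0008))
0.65 [-0.0105  0.1714] (np.float64(0.0096), np.float64(0.0013))
0.7 [-0.0042  0.1787] (np.float64(0.0095), np.float64(0.0018))
0.75 [0.0024 0.1857] (np.float64(0.0094), np.float64(0.0023))
0.8 [0.0094 0.1924] (np.float64(0.0093), np.float64(0.0027))
0.85 [0.0166 0.1988] (np.flo
[... 192 characters left out ...]
085), np.float64(0.0045))
1.05 [0.0487 0.2202] (np.float64(0.0083), np.float64(0.0049))
1.1 [0.0573 0.2245] (np.float64(0.008), np.float64(0.0053))
1.15 [0.0662 0.2284] (np.float64(0.0078), np.float64(0.0057))
1.2 [0.0752 0.2319] (np.float64(0.0075), np.float64(0.0061))
1.25 [0.0844 0.2348] (np.float64(0.0072), np.float64(0.0065))
1.3 [0.0937 0.2374] (np.float64(0.0068), np.float64(0.0068))
1.35 [0.1031 0.2394] (np.float64(0.0065), np.float64(0.0072))
1.4 [0.1126 0.241 ] (np.float64(0.0061), np.float64(0.0075))
1.45 [0.1222 0.2421] (np.float64(0.0057), np.float64(0.0078))
1.5 [0.1319 0.2427] (np.float64(0.0053), np.float64(0.008))
1.55 [0.1415 0.2429] (np.float64(0.0049), np.float64(0.0083))
```

Call:
{"op": "jog_arm", "data": {
  "steps": [
    {"delta_rot": [0, 0, 0], "linear": [0, 0.005, 0], "grip": 0},
    {"delta_rot": [0, 0, 0], "linear": [0, 0.005, 0], "grip": 0},
    {"delta_rot": [0, 0, 0], "linear": [0, 0.004, 0], "grip": 0},
    {"delta_rot": [0, 0, 0], "linear": [0, 0.003, 0], "grip": 0},
    {"delta_rot": [0, 0, 0], "linear": [0, 0.003, 0], "grip": 0},
    {"delta_rot": [0, 0, 0], "linear": [0, 0.003, 0], "grip": 0},
    {"delta_rot": [0, 0, 0], "linear": [0, 0.003, -0.001], "grip": 0},
    {"delta_rot": [0, 0, 0], "linear": [0, 0.003, -0.001], "grip": 0},
    {"delta_rot": [0, 0, 0], "linear": [0, 0, 0], "grip": 0}
  ]
}}

```text
t: 6.5
tool_pos: [0.5771, -0.058, 0.0542]
tool_rot: [0.035, 2.712, 1.556]
contact_force: [-0.3, -7.3, -3.6]
opening: 0.0001
grip_force: 3.2
```

Call:
{"op": "jog_arm", "data": {
  "steps": [
    {"delta_rot": [0, 0, 0], "linear": [0, 0.005, -0.003], "grip": 0},
    {"delta_rot": [0, 0, 0], "linear": [0, 0.005, -0.003], "grip": 0},
    {"delta_rot": [0, 0, 0], "linear": [0, 0.005, -0.003], "grip": 0},
    {"delta_rot": [0, 0, 0], "linear": [0, 0.005, -0.003], "grip": 0}
  ]
}}

```text
t: 6.9
tool_pos: [0.5761, -0.0564, 0.0772]
tool_rot: [0.034, 2.71, 1.564]
contact_force: [-0.9, 0.5, -4.0]
opening: -0.0002
grip_force: 1.6
```

```bash
cat >> h.py <<'E'
def lid():
    im,d=ctrl.get_image('scene');P=cloud('scene',d)[140:260,312:420].reshape(-1,3)
    k=(abs(P[:,0]-.576)<.06)&(P[:,1]>-.02)&(P[:,1]<.16)&(P[:,2]>.09)
    Q=P[k]; y,z=Q[:,1],Q[:,2]
    a=np.polyfit(y,z,1);print('lid top n',len(Q),'slope rad',np.arctan(-a[0]).round(3),'res',np.std(z-np.polyval(a,y)).round(4))
E
python3 - <<'E'
from h import *
st();lid()
E
```

```text
t 6.9 pos [ 0.5761 -0.0564  0.0772] F [-0.9  0.5 -4. ] open -0.0002 gf 1.6 q [-0.6   0.43  1.71  0.82  1.7  -2.35]
[[-1.     0.013  0.021]
 [ 0.025  0.5    0.866]
 [ 0.001  0.866 -0.5  ]]
lid top n 1780 slope rad 0.185 res 0.0021
```

Call:
{"op": "jog_arm", "data": {
  "steps": [
    {"delta_rot": [0, 0, 0], "linear": [0, 0.01, -0.003], "grip": 0},
    {"delta_rot": [0, 0, 0], "linear": [0, 0.01, -0.003], "grip": 0},
    {"delta_rot": [0, 0, 0], "linear": [0, 0.01, -0.002], "grip": 0},
    {"delta_rot": [0, 0, 0], "linear": [0, 0.01, -0.002], "grip": 0},
    {"delta_rot": [0, 0, 0], "linear": [0, 0.01, -0.001], "grip": 0},
    {"delta_rot": [0, 0, 0], "linear": [0, 0.01, -0.001], "grip": 0},
    {"delta_rot": [0, 0, 0], "linear": [0, 0.01, 0], "grip": 0}
  ]
}}

```text
t: 7.65
tool_pos: [0.577, -0.0319, 0.1443]
tool_rot: [0.035, 2.709, 1.564]
contact_force: [0.2, -0.5, -4.0]
opening: -0.0001
grip_force: 1.6
```

Run:
```python
from h import *
st();lid()
```

```text
t 7.65 pos [ 0.577  -0.0319  0.1443] F [ 0.2 -0.5 -4. ] open -0.0001 gf 1.6 q [-0.56  0.3   1.74  0.85  1.74 -2.25]
[[-1.     0.013  0.022]
 [ 0.026  0.5    0.866]
 [ 0.     0.866 -0.5  ]]
lid top n 1722 slope rad 0.407 res 0.0094
```

Call:
{"op": "jog_arm", "data": {
  "steps": [
    {"delta_rot": [0, 0, 0], "linear": [0, 0.0095, 0.001], "grip": 0},
    {"delta_rot": [0, 0, 0], "linear": [0, 0.0095, 0.001], "grip": 0},
    {"delta_rot": [0, 0, 0], "linear": [0, 0.0095, 0.001], "grip": 0},
    {"delta_rot": [0, 0, 0], "linear": [0, 0.0095, 0.002], "grip": 0},
    {"delta_rot": [0, 0, 0], "linear": [0, 0.0095, 0.002], "grip": 0},
    {"delta_rot": [0, 0, 0], "linear": [0, 0.009, 0.003], "grip": 0},
    {"delta_rot": [0, 0, 0], "linear": [0, 0.009, 0.003], "grip": 0},
    {"delta_rot": [0, 0, 0], "linear": [0, 0.009, 0.0035], "grip": 0}
  ]
}}

```text
t: 8.5
tool_pos: [0.5786, 0.0199, 0.2005]
tool_rot: [0.035, 2.709, 1.564]
contact_force: [0.4, -2.1, -0.2]
opening: 0.0001
grip_force: 0.9
```

Run:
```python
from h import *
st()
im,d=ctrl.get_image('scene');P=cloud('scene',d);np.save('P.npy',P)
cv2.imwrite('pics/s4.png',cv2.resize(im[90:270,240:480],(760,570),interpolation=2)[:,:,::-1])
```

```text
t 8.5 pos [0.5786 0.0199 0.2005] F [ 0.4 -2.1 -0.2] open 0.0001 gf 0.9 q [-0.49  0.19  1.77  0.9   1.75 -2.14]
[[-1.     0.013  0.023]
 [ 0.026  0.5    0.866]
 [-0.     0.866 -0.5  ]]
```

View pics/s4.png

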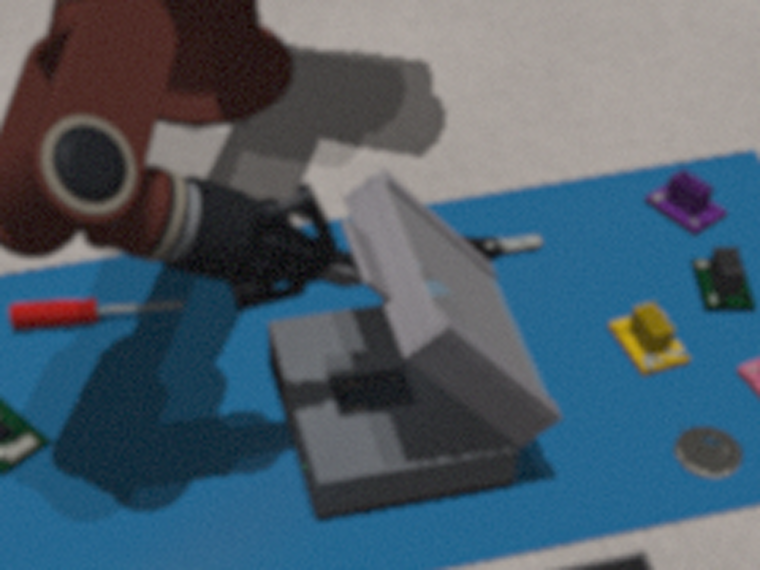

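Call:
{"op": "jog_arm", "data": {
  "steps": [
    {"delta_rot": [0, 0, 0], "linear": [0, 0.009, 0.004], "grip": 0},
    {"delta_rot": [0, 0, 0], "linear": [0, 0.0085, 0.0045], "grip": 0},
    {"delta_rot": [0, 0, 0], "linear": [0, 0.0085, 0.005], "grip": 0},
    {"delta_rot": [0, 0, 0], "linear": [0, 0.008, 0.005], "grip": 0},
    {"delta_rot": [0, 0, 0], "linear": [0, 0.008, 0.0055], "grip": 0},
    {"delta_rot": [0, 0, 0], "linear": [0, 0.0075, 0.006], "grip": 0},
    {"delta_rot": [0, 0, 0], "linear": [0, 0.007, 0.0065], "grip": 0}
  ]
}}

```text
t: 9.25
tool_pos: [0.58, 0.08, 0.2309]
tool_rot: [0.035, 2.709, 1.565]
contact_force: [-0.2, 0.7, -1.0]
opening: 0.0001
grip_force: 0.3
```

Call:
{"op": "jog_arm", "data": {
  "steps": [
    {"delta_rot": [0, 0, 0], "linear": [0, 0.007, 0.007], "grip": 0},
    {"delta_rot": [0, 0, 0], "linear": [0, 0.0065, 0.007], "grip": 0},
    {"delta_rot": [0, 0, 0], "linear": [0, 0.006, 0.0075], "grip": 0}
  ]
}}

```text
t: 9.55
tool_pos: [0.5807, 0.1083, 0.2367]
tool_rot: [0.035, 2.709, 1.565]
contact_force: [0.4, -0.5, -0.2]
opening: -0.0003
grip_force: 0.0
```

Run:
```python
from h import *
st()
im,d=ctrl.get_image('scene');P=cloud('scene',d)
Q=P[90:270,300:480].reshape(-1,3);Q=Q[(abs(Q[:,0]-.576)<.11)&(Q[:,2]>.12)&(Q[:,1]>.0)]
# rightmost silhouettes: lid's outer face
for z0 in np.arange(.13,.27,.02):
    k=abs(Q[:,2]-z0)<.008; print(round(z0,2),k.sum(),np.percentile(Q[k,1],[5,50,95]).round(3) if k.sum() else '')
```

```text
t 9.55 pos [0.5807 0.1083 0.2367] F [ 0.4 -0.5 -0.2] open -0.0003 gf 0.0 q [-0.35  0.09  1.81  0.97  1.68 -2.02]
[[-1.     0.013  0.022]
 [ 0.026  0.5    0.866]
 [ 0.     0.866 -0.5  ]]
0.13 83 [0.131 0.148 0.172]
0.15 69 [0.126 0.148 0.169]
0.17 76 [0.123 0.145 0.165]
0.19 72 [0.12 0.14 0.16]
0.21 80 [0.115 0.135 0.157]
0.23 732 [0.021 0.129 0.15 ]
0.25 204 [0.011 0.088 0.116]
0.27 207 [0.008 0.068 0.114]
```

Call:
{"op": "jog_arm", "data": {
  "steps": [
    {"delta_rot": [0, 0, 0], "linear": [0, 0.0055, 0.0075], "grip": 0},
    {"delta_rot": [0, 0, 0], "linear": [0, 0.005, 0.008], "grip": 0},
    {"delta_rot": [0, 0, 0], "linear": [0, 0, 0], "grip": 0},
    {"delta_rot": [0, 0, 0], "linear": [0, 0, 0], "grip": 0},
    {"delta_rot": [0, 0, 0], "linear": [0, 0, 0], "grip": 0}
  ]
}}

```text
t: 10.1
tool_pos: [0.5813, 0.1259, 0.2379]
tool_rot: [0.036, 2.709, 1.564]
contact_force: [0.4, 0.4, -0.1]
opening: 0.0
grip_force: 0.0
```

```bash
cat >> h.py <<'E'
def lid2():
    im,d=ctrl.get_image('scene');P=cloud('scene',d)
    Q=P[90:270,300:480].reshape(-1,3);Q=Q[(abs(Q[:,0]-.576)<.11)&(Q[:,2]>.12)&(Q[:,1]>.0)]
    for z0 in np.arange(.13,.25,.03):
        k=abs(Q[:,2]-z0)<.008; print(round(z0,2),k.sum(),np.percentile(Q[k,1],[5,50,95]).round(3) if k.sum() else '')
E
python3 - <<'E'
from h import *
st();lid2()
E
```

```text
t 10.1 pos [0.5813 0.1259 0.2379] F [ 0.4  0.4 -0.1] open 0.0 gf 0.0 q [-0.33  0.08  1.81  0.98  1.65 -2.  ]
[[-1.     0.013  0.023]
 [ 0.026  0.5    0.866]
 [ 0.     0.866 -0.5  ]]
0.13 237 [0.162 0.196 0.201]
0.16 234 [0.165 0.201 0.206]
0.19 110 [0.168 0.187 0.209]
0.22 416 [0.175 0.203 0.219]
```

Call:
{"op": "jog_arm", "data": {
  "steps": [
    {"delta_rot": [0, 0, 0], "linear": [0, 0, -0.035], "grip": 0},
    {"delta_rot": [0, 0, 0], "linear": [0, 0, -0.035], "grip": 0},
    {"delta_rot": [7.5, 0, 0], "linear": [0, 0, -0.035], "grip": 0},
    {"delta_rot": [7.5, 0, 0], "linear": [0, 0.01, -0.03], "grip": 0},
    {"delta_rot": [7.5, 0, 0], "linear": [0, 0, 0], "grip": 0},
    {"delta_rot": [7.5, 0, 0], "linear": [0, 0, 0], "grip": 0},
    {"delta_rot": [7.5, 0, 0], "linear": [0, 0, 0], "grip": 0},
    {"delta_rot": [7.5, 0, 0], "linear": [0, 0, 0], "grip": 0},
    {"delta_rot": [7.5, 0, 0], "linear": [0, 0, 0], "grip": 0},
    {"delta_rot": [7.5, 0, 0], "linear": [0, 0, 0], "grip": 0}
  ]
}}

```text
t: 11.15
tool_pos: [0.5787, 0.017, 0.3179]
tool_rot: [0.042, 3.139, -0.008]
contact_force: [-1.6, -0.2, -0.9]
opening: 0.0001
grip_force: 0.0
```

Run:
```python
from h import *
lid2();a=np.radians(167);x=np.array([np.cos(a),np.sin(a),0]);z=np.array([0,0,-1.])
to([.484,.431,.36],np.stack([x,np.cross(z,x),z],1))
```

```text
0.13 243 [0.161 0.196 0.201]
0.16 242 [0.165 0.201 0.206]
0.19 105 [0.168 0.185 0.207]
0.22 414 [0.176 0.203 0.219]
t 11.2 pos [0.5786 0.0199 0.3179] F [-0.7  2.6  0.4] open -0.0002 gf 0.0 q [-0.09 -0.09  1.62 -0.01  1.62 -1.64]
[[-1.     0.023  0.002]
 [ 0.023  1.    -0.007]
 [-0.002 -0.006 -1.   ]]
lin [ 0.1039  0.4086 -0.0449]
rot [-0.36  0.17 11.69]
```

Call:
{"op": "jog_arm", "data": {
  "steps": [
    {"delta_rot": [0, 0, 0], "linear": [0, 0, -0.045], "grip": 0},
    {"delta_rot": [0, 0, 0], "linear": [0.0115, 0.0454, 0], "grip": 0},
    {"delta_rot": [0, 0, 0], "linear": [0.0115, 0.0454, 0], "grip": 0},
    {"delta_rot": [0, 0, 0], "linear": [0.0115, 0.0454, 0], "grip": 0},
    {"delta_rot": [0, 0, 0], "linear": [0.0115, 0.0454, 0], "grip": 0},
    {"delta_rot": [0, 0, 0], "linear": [0.0115, 0.0454, 0], "grip": 0},
    {"delta_rot": [0, 0, 0], "linear": [0.0115, 0.0454, 0], "grip": 0},
    {"delta_rot": [0, 0, 0], "linear": [0.0115, 0.0454, 0], "grip": 0},
    {"delta_rot": [0, 0, 0], "linear": [0.0115, 0.0454, 0], "grip": 0},
    {"delta_rot": [0, 0, 0], "linear": [0.0115, 0.0454, 0], "grip": 0}
  ]
}}

```text
t: 12.2
tool_pos: [0.4851, 0.4301, 0.3614]
tool_rot: [-0.042, -3.14, -0.001]
contact_force: [1.3, -0.2, 0.0]
opening: -0.0002
grip_force: 0.0
```

Call:
{"op": "jog_arm", "data": {
  "steps": [
    {"delta_rot": [0, 0, 6], "linear": [0, 0, 0.045], "grip": 0.05},
    {"delta_rot": [0, 0, 5.7], "linear": [0, 0, 0.045], "grip": 0.05},
    {"delta_rot": [0, 0, 0], "linear": [0, 0, 0.045], "grip": 0.05},
    {"delta_rot": [0, 0, 0], "linear": [0, 0, 0.045], "grip": 0.05},
    {"delta_rot": [0, 0, 0], "linear": [0, 0, 0], "grip": 0.05},
    {"delta_rot": [0, 0, 0], "linear": [0, 0, 0], "grip": 0.05}
  ]
}}

```text
t: 12.8
tool_pos: [0.4855, 0.4282, 0.1814]
tool_rot: [-0.362, -3.119, 0.001]
contact_force: [0.0, -0.2, 0.6]
opening: 0.05
grip_force: 0.0
```

```bash
cat >> h.py <<'E'
def wcloud():
    o=ctrl.get_obs();im,d=ctrl.get_image('wrist');c=ctrl.camera_info('wrist');K=c['camera_matrix'];T=c['T_tool_cam']
    v,u=np.mgrid[0:400,0:640];a=(u-K[0,2])/K[0,0];b=(v-K[1,2])/K[1,1];r=np.hypot(a,b)+1e-9
    t=np.tan(np.minimum(r,1.5))/r
    p=np.stack([a*t*d,b*t*d,d],-1)
    R=Ro.from_rotvec(o['tool_rot']).as_matrix()
    return im,(p@T[:3,:3].T+T[:3,3])@R.T+o['tool_pos'],d
E
python3 - <<'E'
from h import *
st();im,P,d=wcloud();np.savez('w1.npz',im=im,P=P,d=d)
k=(abs(P[...,0]-.484)<.06)&(abs(P[...,1]-.431)<.06)&(d>0)
H=k&(P[...,2]>.030)&(P[...,2]<.045);print('sink',H.sum(),rect(P[H]) if H.sum() else'',np.median(P[H][:,2]) if H.sum() else '')
B=k&(P[...,2]>.0045)&(P[...,2]<.015);print('board',B.sum(),rect(P[B]) if B.sum() else '')
cv2.imwrite('pics/w1.png',im[:,:,::-1])
E
```

```text
t 12.8 pos [0.4855 0.4282 0.1814] F [ 0.  -0.2  0.6] open 0.05 gf 0.0 q [ 0.61  0.14  1.6   0.    1.4  -0.73]
[[-0.973  0.229 -0.002]
 [ 0.229  0.973 -0.001]
 [ 0.002 -0.001 -1.   ]]
sink 898 ((483.84100341796875, 432.8216552734375), (24.12295150756836, 40.202911376953125), 76.58180236816406) 0.03703134079148508
board 1986 ((484.1368713378906, 432.12274169921875), (51.13170623779297, 69.5527114868164), 76.82442474365234)
```

View pics/w1.png

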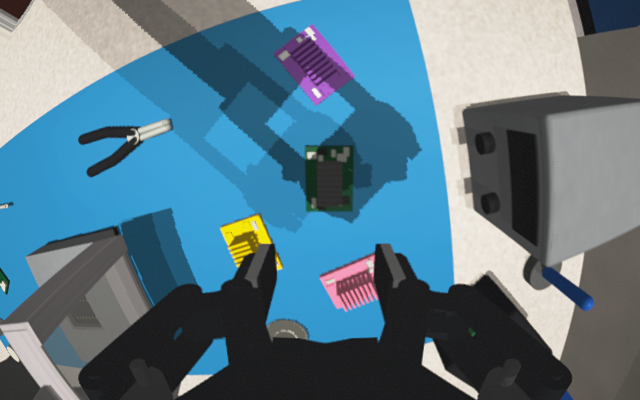

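Call:
{"op": "jog_arm", "data": {
  "steps": [
    {"delta_rot": [0, 0, 0], "linear": [0.0025, 0.004, 0.04], "grip": 0.05},
    {"delta_rot": [0, 0, 0], "linear": [0, 0, 0.04], "grip": 0.05},
    {"delta_rot": [0, 0, 0], "linear": [0, 0, 0.03], "grip": 0.05},
    {"delta_rot": [0, 0, 0], "linear": [0, 0, 0.03], "grip": 0.05},
    {"delta_rot": [0, 0, 0], "linear": [0, 0, 0.02], "grip": 0.05},
    {"delta_rot": [0, 0, 0], "linear": [0, 0, 0], "grip": 0.05},
    {"delta_rot": [0, 0, 0], "linear": [0, 0, 0], "grip": 0.05}
  ]
}}

```text
t: 13.55
tool_pos: [0.4862, 0.4345, 0.025]
tool_rot: [0.361, 3.117, 0.005]
contact_force: [0.0, 0.2, 0.1]
opening: 0.05
grip_force: 0.0
```

Call:
{"op": "jog_arm", "data": {
  "newtons": 35,
  "steps": [
    {"delta_rot": [0, 0, 0], "linear": [0, 0, 0], "grip": 0},
    {"delta_rot": [0, 0, 0], "linear": [0, 0, 0], "grip": 0},
    {"delta_rot": [0, 0, 0], "linear": [0, 0, 0], "grip": 0},
    {"delta_rot": [0, 0, 0], "linear": [0, 0, 0], "grip": 0},
    {"delta_rot": [0, 0, 0], "linear": [0, 0, 0], "grip": 0},
    {"delta_rot": [0, 0, 0], "linear": [0, 0, 0], "grip": 0}
  ]
}}

```text
t: 14.15
tool_pos: [0.4859, 0.4343, 0.0249]
tool_rot: [0.36, 3.117, 0.005]
contact_force: [0.3, 0.5, 6.0]
opening: 0.023
grip_force: 36.3
```

Call:
{"op": "jog_arm", "data": {
  "steps": [
    {"delta_rot": [0, 0, 0], "linear": [0, 0, -0.02], "grip": 0},
    {"delta_rot": [0, 0, 0], "linear": [0, 0, -0.03], "grip": 0},
    {"delta_rot": [0, 0, 7.85], "linear": [0, 0, -0.04], "grip": 0},
    {"delta_rot": [0, 0, 7.85], "linear": [0, 0, -0.045], "grip": 0},
    {"delta_rot": [0, 0, 7.85], "linear": [0, 0, -0.045], "grip": 0},
    {"delta_rot": [0, 0, 7.85], "linear": [0, 0, -0.045], "grip": 0},
    {"delta_rot": [0, 0, 7.85], "linear": [0, 0, -0.045], "grip": 0},
    {"delta_rot": [0, 0, 7.85], "linear": [0, 0, -0.04], "grip": 0},
    {"delta_rot": [0, 0, 7.85], "linear": [0, 0, -0.03], "grip": 0},
    {"delta_rot": [0, 0, 7.85], "linear": [0, 0, -0.005], "grip": 0}
  ]
}}

```text
t: 15.15
tool_pos: [0.485, 0.4338, 0.3737]
tool_rot: [1.939, 2.468, 0.015]
contact_force: [0.5, -0.1, -1.4]
opening: 0.0231
grip_force: 35.4
```

Call:
{"op": "jog_arm", "data": {
  "steps": [
    {"delta_rot": [0, 0, 7.85], "linear": [0, 0, 0], "grip": 0},
    {"delta_rot": [0, 0, 7.85], "linear": [0, 0, 0], "grip": 0}
  ]
}}

```text
t: 15.35
tool_pos: [0.4839, 0.4331, 0.3675]
tool_rot: [2.26, 2.182, 0.002]
contact_force: [-0.9, 0.1, -0.7]
opening: 0.023
grip_force: 35.4
```

Run:
```python
from h import *
a=np.radians(88.5);x=np.array([np.cos(a),np.sin(a),0]);z=np.array([0,0,-1.])
to([.5755,.0,.37],np.stack([x,np.cross(z,x),z],1))
```

```text
t 15.35 pos [0.4839 0.4331 0.3675] F [-0.9  0.1 -0.7] open 0.023 gf 35.4 q [0.62 0.06 1.38 0.   1.7  0.65]
[[ 0.035  0.999  0.001]
 [ 0.999 -0.035  0.001]
 [ 0.001  0.001 -1.   ]]
lin [-0.4296  0.1067 -0.0027]
rot [ 0.05 -0.05 -0.51]
```

Call:
{"op": "jog_arm", "data": {
  "steps": [
    {"delta_rot": [0, 0, 0], "linear": [-0.046, 0.0107, 0], "grip": 0},
    {"delta_rot": [0, 0, 0], "linear": [-0.046, 0.0107, 0], "grip": 0},
    {"delta_rot": [0, 0, 0], "linear": [-0.046, 0.0107, 0], "grip": 0},
    {"delta_rot": [0, 0, 0], "linear": [-0.046, 0.0107, 0], "grip": 0},
    {"delta_rot": [0, 0, 0], "linear": [-0.046, 0.0107, 0], "grip": 0},
    {"delta_rot": [0, 0, 0], "linear": [-0.046, 0.0107, 0], "grip": 0},
    {"delta_rot": [0, 0, 0], "linear": [-0.046, 0.0107, 0], "grip": 0},
    {"delta_rot": [0, 0, 0], "linear": [-0.046, 0.0107, 0], "grip": 0},
    {"delta_rot": [0, 0, 0], "linear": [-0.046, 0.0107, 0], "grip": 0},
    {"delta_rot": [0, 0, 0], "linear": [-0.046, 0.0107, 0], "grip": 0}
  ]
}}

```text
t: 16.35
tool_pos: [0.5772, -0.0317, 0.367]
tool_rot: [2.254, 2.188, 0.001]
contact_force: [1.1, 0.4, -2.4]
opening: 0.0233
grip_force: 35.4
```

Call:
{"op": "jog_arm", "data": {
  "steps": [
    {"delta_rot": [0, 0, 0], "linear": [0, 0, 0.04], "grip": 0},
    {"delta_rot": [0, 0, 0], "linear": [0, 0, 0.04], "grip": 0},
    {"delta_rot": [0, 0, 0], "linear": [0, 0, 0.04], "grip": 0},
    {"delta_rot": [0, 0, 0], "linear": [0, 0, 0], "grip": 0},
    {"delta_rot": [0, 0, 0], "linear": [0, 0, 0], "grip": 0}
  ]
}}

```text
t: 16.85
tool_pos: [0.5771, -0.0298, 0.2468]
tool_rot: [-2.253, -2.188, 0.001]
contact_force: [0.7, -0.5, -0.9]
opening: 0.0234
grip_force: 35.3
```

Run:
```python
from h import *
o,R=st();im,P,d=wcloud();np.savez('w2.npz',im=im,P=P,d=d)
k=(abs(P[...,0]-.5755)<.05)&(P[...,1]>-.04)&(P[...,1]<.095)&(d>0)
D=k&(abs(P[...,2]-.055)<.004);print('deck',D.sum(),np.median(P[D][:,2]))
F=k&(P[...,2]>.03)&(P[...,2]<.0505)
print('pocket',F.sum(),rect(P[F]),np.median(P[F][:,2]),np.percentile(P[F][:,2],[10,50,90]))
F8=F.astype(np.uint8)*255
n,l,s,c=cv2.connectedComponentsWithStats(F8);i=1+np.argmax(s[1:,4]);print(s[i],rect(P[l==i]))
T=(P-o['tool_pos'])@R
M=(d>0)&(abs(T[...,0])<.06)&(abs(T[...,1])<.04)&(T[...,2]>.0)&(T[...,2]<.03)
print('module in tool',M.sum(),rect(T[M]) if M.sum() else '',np.percentile(T[M][:,2],[10,50,90]))
cv2.imwrite('pics/w2.png',im[:,:,::-1])
```

```text
t 16.85 pos [ 0.5771 -0.0298  0.2468] F [ 0.7 -0.5 -0.9] open 0.0234 gf 35.3 q [-0.18 -0.07  1.71  0.    1.5  -0.15]
[[ 0.029  1.    -0.001]
 [ 1.    -0.029  0.   ]
 [ 0.    -0.001 -1.   ]]
deck 7186 0.05443259022311092
pocket 3355 ((575.7533569335938, 35.661170959472656), (75.29534912109375, 54.92739486694336), 88.12791442871094) 0.043376560514746004 [0.04224332 0.04337656 0.04455963]
[ 297   83   51   69 3355] ((575.7533569335938, 35.661170959472656), (75.29534912109375, 54.92739486694336), 88.12791442871094)
module in tool 4720 ((15.808700561523438, 0.1330738067626953), (50.54555892944336, 41.79450225830078), 89.6620101928711) [0.01464603 0.01683832 0.01809039]
```

View pics/w2.png

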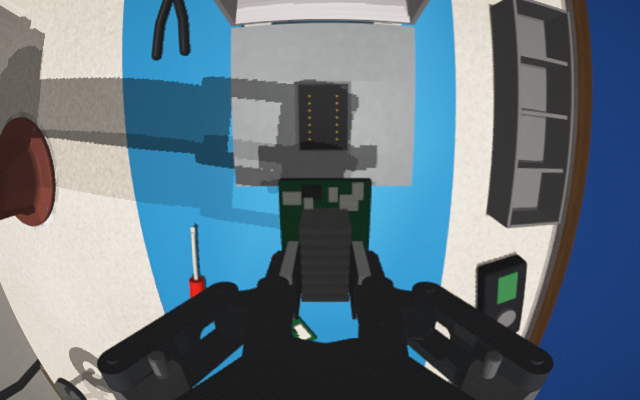

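Call:
{"op": "jog_arm", "data": {
  "steps": [
    {"delta_rot": [0, 0, 0], "linear": [0.032, -0.0016, 0], "grip": 0},
    {"delta_rot": [0, 0, 0], "linear": [0.032, -0.0016, 0], "grip": 0},
    {"delta_rot": [0, 0, 0], "linear": [0, 0, 0.04], "grip": 0},
    {"delta_rot": [0, 0, 0], "linear": [0, 0, 0.04], "grip": 0},
    {"delta_rot": [0, 0, 0], "linear": [0, 0, 0.04], "grip": 0},
    {"delta_rot": [0, 0, 0], "linear": [0, 0, 0.03], "grip": 0},
    {"delta_rot": [0, 0, 0], "linear": [0, 0, 0], "grip": 0},
    {"delta_rot": [0, 0, 0], "linear": [0, 0, 0], "grip": 0},
    {"delta_rot": [0, 0, 0], "linear": [0, 0, 0], "grip": 0}
  ]
}}

```text
t: 17.8
tool_pos: [0.5791, 0.0341, 0.101]
tool_rot: [2.25, 2.185, 0.007]
contact_force: [0.1, -0.7, -1.0]
opening: 0.0233
grip_force: 35.3
```

Run:
```python
from h import *
to([.5758,.0341,.078]);im,P,d=wcloud()
cv2.imwrite('pics/w3.png',im[:,:,::-1])
```

```text
t 17.8 pos [0.5791 0.0341 0.101 ] F [ 0.1 -0.7 -1. ] open 0.0233 gf 35.3 q [-0.07  0.06  1.83 -0.    1.24 -0.04]
[[ 0.029  1.     0.007]
 [ 1.    -0.029 -0.   ]
 [-0.     0.007 -1.   ]]
lin [-0.     -0.0035  0.023 ]
```

View pics/w3.png

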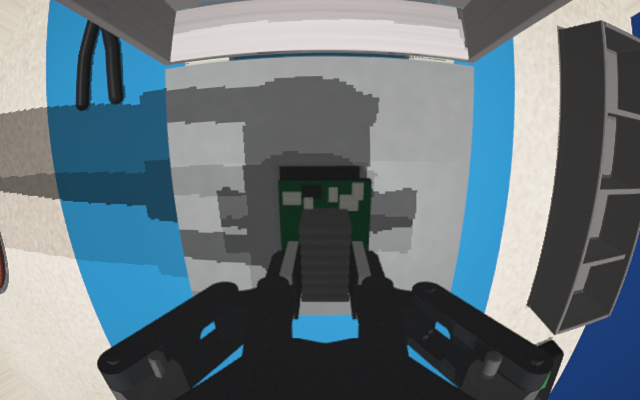

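Call:
{"op": "jog_arm", "data": {
  "steps": [
    {"delta_rot": [0, 0.4, 0], "linear": [0, -0.0035, 0], "grip": 0},
    {"delta_rot": [0, 0, 0], "linear": [0, 0, 0.008], "grip": 0},
    {"delta_rot": [0, 0, 0], "linear": [0, 0, 0.006], "grip": 0},
    {"delta_rot": [0, 0, 0], "linear": [0, 0, 0], "grip": 0},
    {"delta_rot": [0, 0, 0], "linear": [0, 0, 0], "grip": 0}
  ]
}}

```text
t: 18.35
tool_pos: [0.5722, 0.0344, 0.0819]
tool_rot: [-2.25, -2.184, -0.007]
contact_force: [0.7, 0.3, -1.4]
opening: 0.0232
grip_force: 35.4
```

Run:
```python
from h import *
to([.5758,.0341,.078])
```

```text
t 18.35 pos [0.5722 0.0344 0.0819] F [ 0.7  0.3 -1.4] open 0.0232 gf 35.4 q [-0.07  0.07  1.86  0.01  1.22 -0.05]
[[ 0.03   1.    -0.001]
 [ 1.    -0.029  0.007]
 [ 0.007 -0.001 -1.   ]]
lin [-0.0002  0.0037  0.0039]
```

Call:
{"op": "jog_arm", "data": {
  "steps": [
    {"delta_rot": [0, 0, 0], "linear": [0, 0.0037, 0], "grip": 0},
    {"delta_rot": [0, 0, 0], "linear": [0, 0, 0], "grip": 0},
    {"delta_rot": [0, 0, 0], "linear": [0, 0, 0], "grip": 0},
    {"delta_rot": [0, 0, 0], "linear": [0, 0, 0], "grip": 0}
  ]
}}

```text
t: 18.75
tool_pos: [0.5764, 0.0343, 0.0827]
tool_rot: [-2.25, -2.185, -0.008]
contact_force: [-0.1, 0.2, -2.6]
opening: 0.0228
grip_force: 35.4
```

Run:
```python
from h import *
to([.5758,.0341,.078])
```

```text
t 18.75 pos [0.5764 0.0343 0.0827] F [-0.1  0.2 -2.6] open 0.0228 gf 35.4 q [-0.07  0.08  1.85  0.01  1.22 -0.05]
[[ 0.029  1.     0.   ]
 [ 1.    -0.029  0.007]
 [ 0.007  0.    -1.   ]]
lin [-0.0002 -0.0006  0.0047]
```

Call:
{"op": "jog_arm", "data": {
  "steps": [
    {"delta_rot": [0, 0, 0], "linear": [0, -0.0005, 0.002], "grip": 0},
    {"delta_rot": [0, 0, 0], "linear": [0, 0, 0.002], "grip": 0},
    {"delta_rot": [0, 0, 0], "linear": [0, 0, 0.002], "grip": 0},
    {"delta_rot": [0, 0, 0], "linear": [0, 0, 0.002], "grip": 0},
    {"delta_rot": [0, 0, 0], "linear": [0, 0, 0], "grip": 0},
    {"delta_rot": [0, 0, 0], "linear": [0, 0, 0], "grip": 0}
  ]
}}

```text
t: 19.35
tool_pos: [0.5758, 0.0344, 0.0745]
tool_rot: [-2.25, -2.185, -0.008]
contact_force: [0.9, 0.2, -1.1]
opening: 0.0233
grip_force: 35.4
```

Call:
{"op": "jog_arm", "data": {
  "steps": [
    {"delta_rot": [0, 0, 0], "linear": [0, 0, 0.002], "grip": 0},
    {"delta_rot": [0, 0, 0], "linear": [0, 0, 0.002], "grip": 0},
    {"delta_rot": [0, 0, 0], "linear": [0, 0, 0.001], "grip": 0},
    {"delta_rot": [0, 0, 0], "linear": [0, 0, 0.001], "grip": 0},
    {"delta_rot": [0, 0, 0], "linear": [0, 0, 0.001], "grip": 0},
    {"delta_rot": [0, 0, 0], "linear": [0, 0, 0], "grip": 0},
    {"delta_rot": [0, 0, 0], "linear": [0, 0, 0], "grip": 0}
  ]
}}

```text
t: 20.05
tool_pos: [0.5763, 0.0345, 0.0686]
tool_rot: [-2.251, -2.186, -0.009]
contact_force: [-2.0, -0.0, 6.5]
opening: 0.0233
grip_force: 36.2
```

Call:
{"op": "jog_arm", "data": {
  "steps": [
    {"delta_rot": [0, 0, 0], "linear": [0, 0, 0.001], "grip": 0},
    {"delta_rot": [0, 0, 0], "linear": [0, 0, 0.001], "grip": 0},
    {"delta_rot": [0, 0, 0], "linear": [0, 0, 0.001], "grip": 0},
    {"delta_rot": [0, 0, 0], "linear": [0, 0, 0], "grip": 0}
  ]
}}

```text
t: 20.45
tool_pos: [0.5763, 0.0345, 0.0655]
tool_rot: [-2.251, -2.186, -0.009]
contact_force: [-1.8, 1.4, 5.2]
opening: 0.0231
grip_force: 36.2
```

Call:
{"op": "jog_arm", "data": {
  "steps": [
    {"delta_rot": [0, 0, 0], "linear": [0, 0, 0.001], "grip": 0},
    {"delta_rot": [0, 0, 0], "linear": [0, 0, 0], "grip": 0}
  ]
}}

```text
t: 20.65
tool_pos: [0.5763, 0.0345, 0.0645]
tool_rot: [-2.251, -2.186, -0.009]
contact_force: [-2.5, 1.8, 5.1]
opening: 0.023
grip_force: 36.2
```

Call:
{"op": "jog_arm", "data": {
  "steps": [
    {"delta_rot": [0, 0, 0], "linear": [0, 0, 0.001], "grip": 0},
    {"delta_rot": [0, 0, 0], "linear": [0, 0, 0.0005], "grip": 0},
    {"delta_rot": [0, 0, 0], "linear": [0, 0, 0.0005], "grip": 0},
    {"delta_rot": [0, 0, 0], "linear": [0, 0, 0], "grip": 0}
  ]
}}

```text
t: 21.05
tool_pos: [0.5764, 0.0345, 0.0626]
tool_rot: [-2.251, -2.186, -0.009]
contact_force: [-3.1, 0.6, 5.9]
opening: 0.0232
grip_force: 36.3
```

Call:
{"op": "jog_arm", "data": {
  "steps": [
    {"delta_rot": [0, 0, 0], "linear": [0, 0, 0.0005], "grip": 0},
    {"delta_rot": [0, 0, 0], "linear": [0, 0, 0], "grip": 0}
  ]
}}

```text
t: 21.25
tool_pos: [0.5764, 0.0344, 0.0626]
tool_rot: [-2.251, -2.186, -0.009]
contact_force: [-4.5, 0.2, 8.6]
opening: 0.0229
grip_force: 36.6
```

Call:
{"op": "jog_arm", "data": {
  "steps": [
    {"delta_rot": [0, 0, 0], "linear": [0, 0, 0.0006], "grip": 0},
    {"delta_rot": [0, 0, 0], "linear": [0, 0, 0], "grip": 0}
  ]
}}

```text
t: 21.45
tool_pos: [0.5764, 0.0345, 0.0626]
tool_rot: [-2.251, -2.186, -0.008]
contact_force: [-5.7, 1.3, 10.8]
opening: 0.023
grip_force: 36.9
```

Call:
{"op": "jog_arm", "data": {
  "newtons": 20,
  "steps": [
    {"delta_rot": [0, 0, 0], "linear": [0, 0, -0.001], "grip": 0},
    {"delta_rot": [0, 0, 0], "linear": [0, 0, -0.001], "grip": 0.04},
    {"delta_rot": [0, 0, 0], "linear": [0, 0, 0], "grip": 0.045},
    {"delta_rot": [0, 0, 0], "linear": [0, 0, 0], "grip": 0.045},
    {"delta_rot": [0, 0, 0], "linear": [0, 0, 0], "grip": 0.045},
    {"delta_rot": [0, 0, 0], "linear": [0, 0, -0.01], "grip": 0.045},
    {"delta_rot": [0, 0, 0], "linear": [0, 0, -0.03], "grip": 0.045},
    {"delta_rot": [0, 0, 0], "linear": [0, 0, -0.04], "grip": 0.045},
    {"delta_rot": [0, 0, 0], "linear": [-0.03, 0, -0.04], "grip": 0.045},
    {"delta_rot": [0, 0, 0], "linear": [-0.035, 0, -0.04], "grip": 0.045}
  ]
}}

```text
t: 22.45
tool_pos: [0.574, -0.0295, 0.2225]
tool_rot: [-2.249, -2.189, -0.009]
contact_force: [0.0, -0.9, -0.4]
opening: 0.045
grip_force: 0.0
```

Call:
{"op": "jog_arm", "data": {
  "steps": [
    {"delta_rot": [0, 0, 0], "linear": [0, 0, -0.02], "grip": 0.045},
    {"delta_rot": [0, 0, 0], "linear": [0, 0, 0], "grip": 0.045},
    {"delta_rot": [0, 0, 0], "linear": [0, 0, 0], "grip": 0.045},
    {"delta_rot": [0, 0, 0], "linear": [0, 0, 0], "grip": 0.045}
  ]
}}

```text
t: 22.85
tool_pos: [0.5729, -0.029, 0.2375]
tool_rot: [-2.248, -2.184, -0.005]
contact_force: [-0.2, -0.3, -0.2]
opening: 0.0451
grip_force: 0.0
```

Run:
```python
from h import *
st();im,P,d=wcloud();lid2()
k=(abs(P[...,0]-.5755)<.05)&(P[...,1]>-.02)&(P[...,1]<.095)&(d>0)
H=k&(P[...,2]>.066)&(P[...,2]<.09);print('sink',rect(P[H]),np.percentile(P[H][:,2],[10,50,90]))
D=k&(abs(P[...,2]-.055)<.003);print('deck',np.median(P[D][:,2]))
B=k&(P[...,2]>.035)&(P[...,2]<.0515);Q=P[B];print('board',B.sum(),rect(Q),np.percentile(Q[:,2],[10,50,90]))
A=np.c_[Q[:,:2],np.ones(len(Q))];print('tilt',np.linalg.lstsq(A,Q[:,2],rcond=None)[0])
cv2.imwrite('pics/w4.png',im[:,:,::-1])
```

```text
t 22.85 pos [ 0.5729 -0.029   0.2375] F [-0.2 -0.3 -0.2] open 0.0451 gf 0.0 q [-0.18 -0.07  1.72  0.01  1.49 -0.16]
[[ 0.029  1.    -0.003]
 [ 1.    -0.029  0.008]
 [ 0.008 -0.003 -1.   ]]
0.13 241 [0.161 0.196 0.201]
0.16 245 [0.165 0.201 0.206]
0.19 110 [0.168 0.185 0.209]
0.22 405 [0.176 0.204 0.219]
sink ((576.8269653320312, 35.80220031738281), (38.60095977783203, 22.843408584594727), 88.55551147460938) [0.07381272 0.07519106 0.07618568]
deck 0.0543839204219049
board 2624 ((569.0068359375, 36.40205383300781), (78.05741882324219, 69.6677474975586), 88.73136901855469) [0.03811341 0.045396   0.04739079]
tilt [ 0.01636297 -0.00281948  0.0354599 ]
```

View pics/w4.png

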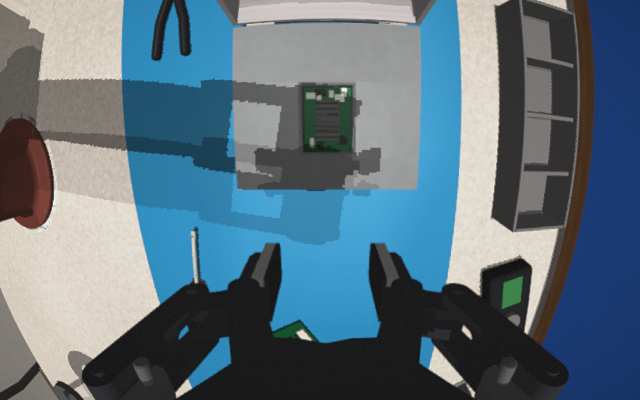

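The view shows the module lying in the pocket at (328,118). The sink top is 20.8 mm above the deck, so the underside is about 17.2 mm below it, which means the tray is home. The module is centred to about 1 mm and the cover is open.

```bash
python3 -c "
from station import ctrl
print(ctrl.finish_job())"
```

```text
the job is handed in; nothing more can be done
None
```

I handed the job in with the cover standing open, the module released about 1 mm from the pocket's centre, its underside about 17 mm below the deck (tray home); the hand-in returned no verdict.

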